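# Set the test-light dimmer with its edge wheel

## Task

Set the brightness of the grey test-light console for the next batch of camera modules: with a fingertip, roll the dark edge wheel that shows in the slot of the sloping panel, under the hood, until the yellow pointer in the dark window stands in line with the green marker (the red one belongs to another product). The wheel is sprung and needs several strokes; press it only gently, take your hand away when it is set, and leave the things around the console where they stand.

Things in the scene. Friction and masses are not known exactly. Their poses are not given: they have to be found in the camera images.
- console: Grey wedge console fixed to the bench, 165 deep (x), 240 wide (y), 244 mm tall. Origin at bench height under its middle; x points away from the operator, y to the operator's left, z up. A flat panel slopes up at 35 degrees from its front edge (x -90, z 40 mm) to x 40, z 131 mm; its outward normal is (-0.574, 0, 0.819) in this frame. An upright back box stands behind it.
- hood_edge (a point): Middle of the lower front edge of the hood that the back box carries over the wheel: 240 mm wide, at console (0, 0, 230) mm. A gripper pointing straight down cannot get at the wheel; one pointing into the panel square to it (tilted 35 degrees, from the operator's side) has about 70 mm from its axis to this edge.
- slot (a point): Centre of the slot, in the plane of the panel's surface, at console (2, 0, 104) mm; slot 72 mm along y, 20 mm up the slope, bezel round it 6 mm wide, 2.4 mm high. The top of the wheel's rim stands out from here along the panel's normal by 9 to 15 mm (and up to 2 mm off up or down the slope): it differs each time and must be felt.
- wheel (a joint): Turn of the rubber edge wheel (rad), 80 mm diameter, 12 mm wide, axle up the slope under the panel. Positive: exposed rim moves to console +y. Range -2.2 to 2.2, end stops. Stiff (2.3 N at the rim), stays where left; a light touch slips. Sprung: pushed in along the panel's normal it yields from about 2 N, 0.7 N more per mm, bottoms hard after 6 mm (6 N). Harmed above 25 N.
- pointer_tip (a point): Lower end of the yellow pointer (4 mm wide, 16 mm long up the slope) in the dark window below the slot, within 10 mm of the panel's plane. It moves along console y (almost straight) the same way as the exposed rim, 30 mm per rad of the wheel (0.75 of the rim's travel), only through the wheel (closed cover); at console y = 0 when the wheel reads 0.
- green_marker: Small green clip fixed on the rail just below the window, 9 mm wide along y, 17 mm up the slope, 9 mm high: the wanted setting. It is left or right of the middle. Its y axis is the console's y axis; origin at its middle, on the rail.
- red_marker: Red clip of the same shape on the other half of the rail: the setting for another product, to be ignored.
- module_12: dark square camera module, 24x56x53 mm, standing on the bench beside the console; origin at the centre of its underside
- alcohol_bottle: white pump bottle with a blue top, 58 mm across, 121 mm tall, standing beside the console; origin at the centre of its underside
- cup_screws: open blue cup, 62 mm across, 31 mm tall, standing beside the console; origin at the centre of its underside
- driver_blue: screwdriver with a blue handle, 142 mm long, 18 mm thick, lying on the bench; origin under its middle
- kapton_roll: amber tape roll, 60 mm across, 18 mm tall, lying on the bench; origin at the centre of its underside

How it is judged:
By the outcome, as a careful person would: the job done as asked, in the order asked, and still so for the second after the job is handed in, with the robot touching nothing.
It also fails if it takes over 45 s, if anything falls off the work surface, if the arm or the gripper's body presses on something with over 40 N, if the wrist force passes 120 N, or if a joint passes its speed limit or range.

## Robot

A 7-joint arm with a two-finger parallel gripper is mounted at the origin on a cart in front of the work surface, level with it; the furniture and walls round the work are solid. World frame = base frame: x ahead of the robot, y to its left, z up, the work surface at z = 0. Lengths are in m, angles in rad, forces in N, time in s.
With the tool pointing down it reaches from about 0.425 to 0.925 m from the base axis. Payload 6.8 kg.
Tool frame: the origin (TCP) lies on the centre line of the jaws, within the pads' length; the fingertips stand 11 mm ahead of it and the grasp point (between the pads) lies 8 mm behind it; z points along the fingers, y is the direction in which the jaws open and shut (so a half turn about z gives the same grasp; the last joint's range is limited). The gripper opens to 85 mm and grips with 20 to 120 N. Pads are 22 mm wide; open, the fingers measure 114 mm over their backs; the gripper's body (76 mm by 85 mm) begins 54 mm behind the grasp point. The pads swing forward as they close: fully open they stand 13 mm farther back than shut.
Start: joints at [-1.26, 0.477, 0.022, 1.555, -0.011, 1.109, -0.083], TCP at [0.274, 0.617, 0.242] pointing down, gripper open.
Joint ranges: [-2.96, 2.96], [-0.34, 2.1], [-1.41, 1.46], [0.24, 2.44], [-1.37, 4.51], [0.17, 1.92], [-2.96, 2.96]. Speed limits (rad/s): [2.39, 2.39, 3.14, 3.14, 3.14, 3.14, 3.14].

## Interface

Orientations are given as a rotation vector (axis times angle).
In Python, from bench import r gives the robot as it stands.
- The arm moves only by the tool send_rows, never from a script. Its argument "deltas" is a list of rows, each a list of 7 numbers: the opening, from 0 (shut) to 1 (fully open), then the shift along the tool's x, y, z as a fraction of full scale, then the turn, a rotation vector about the tool's x, y, z as a fraction of full scale. In form: [[hand, x, y, z, ax, ay, az], ...]. A call has 1 to 20 rows; each row is the pose to reach, as a shift and turn from the pose commanded when the call began, along the tool's axes at that moment, turning the shorter way round; what a row does not reach only later rows make up. Full scale, the value 1, is 150 mm for a shift and 180 degrees for a turn. A row lasts 1/12 s, in which the tool goes at most 41.7 mm and 7.16 degrees, less where a joint would pass 70% of its speed; a pose out of reach is approached as far as the arm can. A call with a number of a shift or a turn outside -1 to 1 is refused whole. A call with a gripper value outside its range is refused whole. The fingers move at their own pace and stop on an object; "squeeze" is the grip in N (left out, the last holds). Time passes only in rows, so rows that repeat a pose let the fingers close. It gives the time, the measured TCP pose, the force and the opening at its end, in the units of the state.
- r.get_obs(): the state, without advancing time (a new reading comes with each control period).
- r.grab_frame(name): name is "side" or "top" or "wrist"; returns a dict with "pixels" (480x640x3 uint8, red, green, blue), "camera_matrix" (3x3 intrinsics, pixels), "rvec" (rotation vector, rad) and "tvec" (3), from world to camera coordinates, as OpenCV has them. Camera axes: x right, y down, z forward; pixel columns grow to the right and rows downward; lengths in m; the calibration is good to about 2 mm. The wrist camera is an equidistant fisheye: a pixel r from the principal point sees the ray r / f radians off the axis. A picture is of the moment at which its call begins. There is no depth.
- r.hand_in(): hands the job in, once; it reports no verdict.
The state is a dict: "clock": time; "joints": joint angles; "qvel": joint speeds; "tau": joint torques, N m; "tcp_pos": TCP position; "orientation": TCP orientation; "contact_force": force on the tool from outside, world axes, zero at the start; "moment": the same for the moment, N m; "grip_width": finger opening in m.
Only numpy, scipy, OpenCV 4.12 (cv2) and the standard library are available. Lean on these libraries where they do the work, as an engineer would, in place of code of your own. Each camera call takes 0.05 s, during which the arm holds its last target. There are 200 camera calls.

## Working session

There is one attempt and no reset: what is moved stays moved. The work goes in short steps, Python scripts to look and compute and a tool call to move; the robot and the scene stay as the last step left them, time stands still between calls to the robot, and variables do not carry over. Pictures are saved under pics/ and viewed, about 8 in all and at most 12, crops included, and the job is handed in when it is done.

Besides the shell and the picture viewer there is one more tool, called after "Request:" as name(argument=value, ...), one argument or row to a line, values as JSON. send_rows: Moves the arm, as the interface text tells. Shift numbers are shares of 150 mm and turn numbers shares of 180 degrees, none past 1 either way. Its arguments: {"type":"object","properties":{"deltas":{"type":"array","items":{"type":"array","items":{"type":"number"}}},"squeeze":{"type":"number"}},"required":["deltas"]}

```bash
mkdir -p pics; ls
python3 - <<'E'
from bench import r
import cv2,numpy as np
print({k:np.round(v,3) for k,v in r.get_obs().items()})
for n in ["side","top"]:
    f=r.grab_frame(n); cv2.imwrite(f"pics/{n}0.png",f["pixels"][:,:,::-1])
    R=cv2.Rodrigues(f["rvec"])[0]; print(n,f["camera_matrix"].tolist(),(-R.T@f["tvec"]).round(3),R.round(3).tolist())
E
```

```text
pics
{'clock': np.float64(0.0), 'joints': array([-1.26 ,  0.478,  0.022,  1.556, -0.011,  1.109, -0.083]), 'qvel': array([ 0.002, -0.001,  0.   , -0.   , -0.001,  0.002, -0.001]), 'tau': array([ 0.0000e+00, -5.9644e+01,  1.6080e+00, -2.8120e+01,  1.3000e-02,
        9.0000e-03, -0.0000e+00]), 'tcp_pos': array([0.274, 0.616, 0.241]), 'orientation': array([-6.530e-01, -3.073e+00,  3.000e-03]), 'contact_force': array([ 0.272,  0.012, -0.856]), 'moment': array([ 0.001, -0.044, -0.022]), 'grip_width': np.float64(0.086)}
side [[446.6592718392213, 0.0, 327.0909806536783], [0.0, 446.6592718392213, 237.2141372405276], [0.0, 0.0, 1.0]] [ 0.171 -0.205  0.706] [[0.821, -0.57, 0.003], [-0.382, -0.554, -0.74], [0.424, 0.606, -0.673]]
top [[592.5799298503831, 0.0, 314.1596804153489], [0.0, 592.5799298503831, 235.19843546917417], [0.0, 0.0, 1.0]] [-0.107  0.369  1.293] [[-0.053, -0.999, 0.002], [-0.864, 0.045, -0.501], [0.5, -0.028, -0.866]]
```

View pics/side0.png

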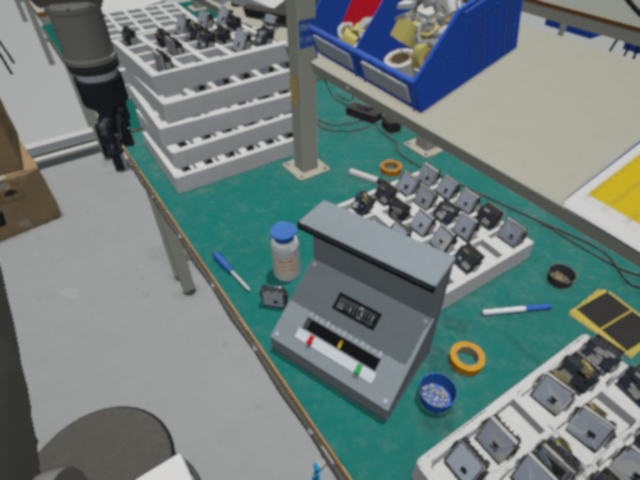

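View pics/top0.png

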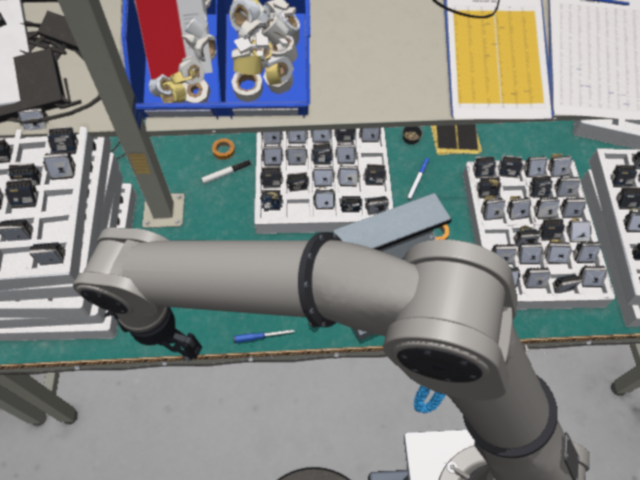

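Side view: the console is at about (365,310), with the slot at (357,311), the pointer at (340,345), the red clip at (310,341) and the green clip at (358,370). The top view is blocked by the arm. I'll crop the side view closer.

Run:
```python
import cv2
i=cv2.imread("pics/side0.png")[195:425,255:475]
cv2.imwrite("pics/c1.png",cv2.resize(i,None,fx=2.6*1,fy=2.6,interpolation=cv2.INTER_CUBIC))
```

```text
(no output)
```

View pics/c1.png

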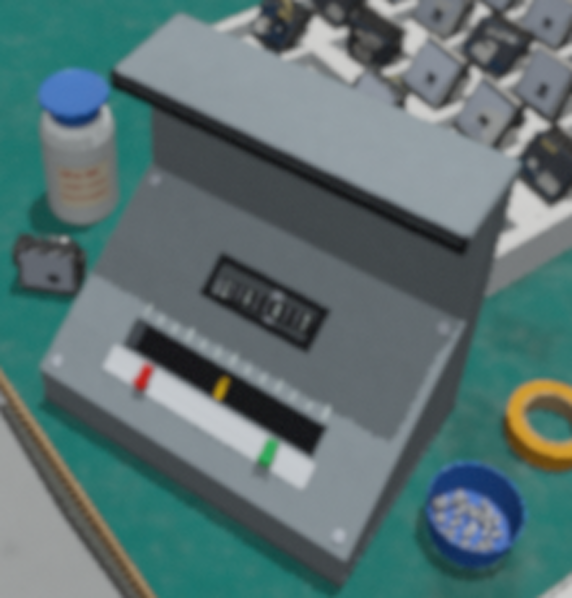

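The crop shows the panel corners, hood edge, slot (265,302), pointer (220,388), green clip (268,453) and red clip (143,378). Next I'll fit x, y and yaw.

```bash
cat > h.py <<'E'
from bench import r
import cv2,numpy as np
from scipy.optimize import least_squares
from scipy.spatial.transform import Rotation as Ro
def cam(f): R=cv2.Rodrigues(np.array(f["rvec"]))[0]; return np.array(f["camera_matrix"]),R,np.array(f["tvec"]).ravel()
def C2W(p,yaw,P): return (Ro.from_euler('z',yaw).apply(P))+np.r_[p,0]
def proj(f,P,fish=False):
    K,R,t=cam(f)
    P=np.atleast_2d(P).astype(float)
    if fish: return cv2.fisheye.projectPoints(P[:,None],np.array(f["rvec"]).reshape(3,1),t.reshape(3,1),K,np.zeros(4))[0][:,0]
    return cv2.projectPoints(P,np.array(f["rvec"]),t,K,None)[0][:,0]
def ray(f,uv,fish=False):
    K,R,t=cam(f); uv=np.array(uv,float).reshape(1,1,2)
    n=(cv2.fisheye.undistortPoints(uv,K,np.zeros(4)) if fish else cv2.undistortPoints(uv,K,None)).ravel()
    return -R.T@t, R.T@np.r_[n,1]
N=np.array([-.574,0,.819])
def onpanel(f,uv,x,h=0,fish=False):
    "ray -> console coords on plane h above panel; x=(px,py,yaw)"
    o,d=ray(f,uv,fish); Q=Ro.from_euler('z',-x[2])
    o=Q.apply(o-np.r_[x[:2],0]); d=Q.apply(d); p0=np.array([-.09,0,.04])+N*h
    return o+d*(N@(p0-o))/(N@d)
def masks(im):
    h=cv2.cvtColor(im,cv2.COLOR_RGB2HSV)
    return {"green":cv2.inRange(h,(50,110,70),(75,255,255)),"yellow":cv2.inRange(h,(17,130,100),(33,255,255)),"red":(cv2.inRange(h,(0,150,90),(6,255,255))|cv2.inRange(h,(172,150,90),(180,255,255)))}
def blobs(m,box):
    u0,v0,u1,v1=[int(b) for b in box]; s=m[v0:v1,u0:u1]
    n,l,st,c=cv2.connectedComponentsWithStats(s)
    return [(c[i]+[u0,v0],st[i]+np.array([u0,v0,0,0,0])) for i in range(1,n) if st[i,4]>3]
E
python3 - <<'E'
from h import *
f=r.grab_frame("side")
obj=np.array([[-90,120,40],[-90,-120,40],[40,-120,131],[40,120,131],[0,120,230],[0,-120,230],[2,0,104]])/1000
px=np.array([[45,370],[347,560],[465,322],[155,172],[117,82],[465,248],[265,302]])/2.6+[255,195]
s=least_squares(lambda x:(proj(f,C2W(x[:2],x[2],obj))-px).ravel(),[.6,.1,-.3],loss='soft_l1')
print(s.x.round(4),s.fun.reshape(-1,2).round(1).tolist() if len(s.fun)==14 else s.fun.round(1))
np.save("pose.npy",s.x)
for k,m in masks(f["pixels"]).items():
    for c,st in blobs(m,(290,320,385,395)):
        print(k,c.round(1),st,[ (onpanel(f,c,s.x,h)*1e3).round(1).tolist() for h in(-.005,0,.005)])
x=s.x; sl=C2W(x[:2],x[2],np.array([.002,0,.104])); n=Ro.from_euler('z',x[2]).apply(N)
print("slot",sl,"n",n)
E
```

```text
[0.4848 0.1559 0.3447] [[-1.0, -2.2], [0.4, -0.2], [1.0, 0.3], [-0.6, -4.0], [-1.8, 1.4], [0.3, 3.7], [0.7, -0.8]]
green [357.6 369.2] [355 365   6   9  37] [[-64.4, -45.4, 51.9], [-66.7, -46.6, 56.3], [-69.1, -47.9, 60.7]]
yellow [339.6 344.1] [337 340   6   9  33] [[-48.0, 1.9, 63.3], [-50.5, 0.3, 67.7], [-53.0, -1.3, 72.0]]
red [309.8 339.8] [308 336   5   8  23] [[-64.4, 52.9, 51.9], [-66.7, 51.0, 56.3], [-69.1, 49.1, 60.7]]
slot [0.48668148 0.15662261 0.104     ] n [-0.54023339 -0.19396878  0.819     ]
```

Run:
```python
from h import *
o=r.get_obs(); T=Ro.from_rotvec(o["orientation"]); x=np.load("pose.npy")
f=r.grab_frame("wrist"); K,R,t=cam(f)
print("K",K[0],"cam in tool mm",(T.inv().apply(-R.T@t-o["tcp_pos"])*1e3).round(0),"axes(rows) in tool",T.inv().apply(R).round(2).tolist())
print("tool axes world",T.as_matrix().T.round(3).tolist())
Q=Ro.from_euler('z',x[2]); z=-Q.apply(N); yc=Q.apply([0,1,0])
for nm,ya in(("y=+yc",yc),("y=-yc",-yc),("x=+yc",np.cross(z,yc)),("x=-yc",-np.cross(z,yc))):
    M=Ro.from_matrix(np.c_[np.cross(ya,z),ya,z]); d=(T.inv()*M).as_rotvec()
    print(nm,"delta deg",np.degrees(d).round(1),"x",M.as_matrix()[:,0].round(2))
n=-z; sl=C2W(x[:2],x[2],np.array([.002,0,.104]))
for h in(.05,.15,.2): print(h,(sl+n*h).round(3), "tool shift mm",(T.inv().apply(sl+n*h-o["tcp_pos"])*1e3).round(0))
```

```text
K [371.64829954   0.         317.90678047] cam in tool mm [  76.    0. -133.] axes(rows) in tool [[-0.0, 1.0, -0.0], [-0.95, -0.0, -0.3], [-0.3, -0.0, 0.95]]
tool axes world [[-0.914, 0.407, -0.0], [0.407, 0.914, -0.001], [-0.0, -0.001, -1.0]]
y=+yc delta deg [-13.4 -33.3 -42.3] x [-0.77 -0.28 -0.57]
y=-yc delta deg [-41.4  16.7 131. ] x [0.77 0.28 0.57]
x=+yc delta deg [-33.2 -14.1  44.8] x [-0.34  0.94  0.  ]
x=-yc delta deg [  17.3  -40.7 -128.6] x [ 0.34 -0.94  0.  ]
0.05 [0.46  0.147 0.145] tool shift mm [-360. -353.   97.]
0.15 [0.406 0.128 0.227] tool shift mm [-319. -393.   15.]
0.2 [0.379 0.118 0.268] tool shift mm [-298. -413.  -26.]
```

The wrist camera sits on the tool's +x side. With tool y along console y, it ends up on the operator's side looking at the window, clear of the hood. I'll swing over, shutting and turning the gripper on the way.

Request:
send_rows(
  deltas=[
    [0,-0.1,-0.25,-0.2,-0.009,-0.023,-0.029],
    [0,-0.2,-0.5,-0.4,-0.018,-0.046,-0.058],
    [0,-0.3,-0.75,-0.4,-0.028,-0.069,-0.088],
    [0,-0.4,-1,-0.4,-0.037,-0.093,-0.117],
    [0,-0.4,-1,-0.4,-0.047,-0.116,-0.147],
    [0,-0.4,-1,-0.4,-0.056,-0.139,-0.176],
    [0,-0.4,-1,-0.4,-0.065,-0.162,-0.205],
    [0,-0.4,-1,-0.4,-0.0744,-0.185,-0.235],
    [0,-0.4,-1,-0.4,-0.0744,-0.185,-0.235],
    [0,-0.4,-1,-0.4,-0.0744,-0.185,-0.235],
  ],
  squeeze=20,
)

```text
clock: 1.03
tcp_pos: [0.2678, 0.4547, 0.302]
orientation: [-0.432, 2.5, 0.137]
contact_force: [1.3, -0.1, 0.4]
grip_width: -0.0
```

Request:
send_rows(
  deltas=[
    [0,0,-0.25,0,0,0,0],
    [0,0,-0.5,0,0,0,0],
    [0,0,-0.75,0,0,0,0],
    [0,0,-1,0,0,0,0],
  ],
)

```text
clock: 1.37
tcp_pos: [0.32, 0.313, 0.3026]
orientation: [-0.428, 2.501, 0.138]
contact_force: [1.1, -0.1, 0.6]
grip_width: -0.0004
```

Request:
send_rows(
  deltas=[
    [0,0,-0.25,0,0,0,0],
    [0,0,-0.5,0,0,0,0],
    [0,0,-0.75,0,0,0,0],
    [0,0,-1,0,0,0,0],
    [0,0,-1,0,0,0,0],
    [0,0,-1,0,0,0,0],
  ],
)

```text
clock: 1.87
tcp_pos: [0.3607, 0.1923, 0.3017]
orientation: [-0.435, 2.513, 0.144]
contact_force: [-1.3, 0.2, -0.1]
grip_width: -0.0
```

```bash
cat > st.py <<'E'
from h import *
def st():
    o=r.get_obs(); x=np.load("pose.npy"); T=Ro.from_rotvec(o["orientation"])
    Q=Ro.from_euler('z',x[2]); A=np.c_[Q.apply([-.819,0,-.574]),Q.apply([0,1,0]),-Q.apply(N)]  # downslope, y, into
    sl=C2W(x[:2],x[2],np.array([.002,0,.104]))
    tip=o["tcp_pos"]+T.as_matrix()[:,2]*.011
    print("t",round(float(o["clock"]),2),"tip rel slot (down,y,in) mm",((A.T@(tip-sl))*1e3).round(1),"F",(A.T@o["contact_force"]).round(2),"rot err deg",np.degrees((T.inv()*Ro.from_matrix(A)).as_rotvec()).round(1))
    return o,x
E
python3 - <<'E'
from st import *
st()
f=r.grab_frame("wrist"); cv2.imwrite("pics/w1.png",f["pixels"][:,:,::-1])
E
```

```text
t 1.87 tip rel slot (down,y,in) mm [ -26.1   76.3 -212.1] F [ 0.98  0.62 -0.58] rot err deg [ 0.4 -0.8 -0.2]
```

View pics/w1.png

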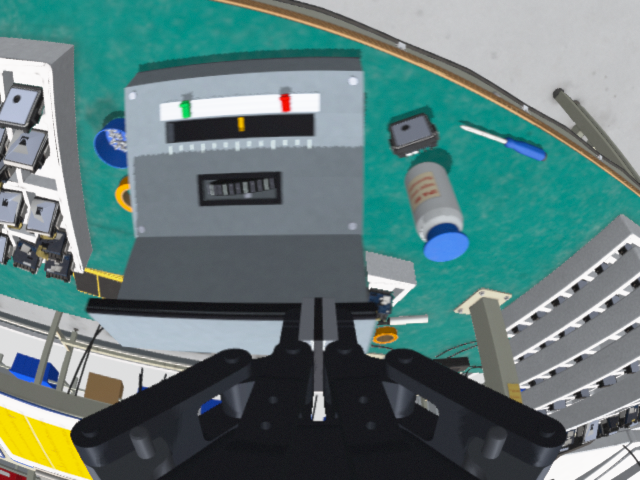

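Wrist view: window at (240,127), pointer (241,124), green clip (186,107), red clip (286,101), slot (240,189), panel corners near (135,236), (363,236), (138,83) and (361,70). I'll refine the pose from both views.

Run:
```python
from st import *
f=r.grab_frame("wrist"); fs=r.grab_frame("side")
obj=np.array([[-90,120,40],[-90,-120,40],[40,-120,131],[40,120,131],[2,0,104]])/1000
px=np.array([[361,70],[138,83],[135,236],[363,236],[240,189]])
x0=np.load("pose.npy")
s=least_squares(lambda x:(proj(f,C2W(x[:2],x[2],obj),True)-px).ravel(),x0,loss='soft_l1')
print("wrist only",s.x.round(4)); print((proj(f,C2W(s.x[:2],s.x[2],obj),True)-px).round(1).tolist(),(proj(f,C2W(x0[:2],x0[2],obj),True)-px).round(1).tolist())
for nm,x in(("w",s.x),("s",x0)):
  for k,m in masks(f["pixels"]).items():
    for c,b in blobs(m,(150,80,330,150)): print(nm,k,c.round(1),b,[(onpanel(f,c,x,h,True)*1e3).round(1).tolist() for h in(-.005,0,.005)])
  print(nm,"slot",(onpanel(f,(240,189),x,0.002,True)*1e3).round(1))
np.save("pose.npy",np.r_[s.x])
st()
```

```text
wrist only [0.4842 0.1505 0.3294]
[[3.8, 1.7], [-12.0, 2.9], [0.3, -0.5], [-0.5, -2.1], [0.1, -1.0]] [[7.5, 2.4], [-7.9, 5.9], [6.1, 1.9], [5.0, -1.8], [5.4, 0.7]]
w green [192.8 108.7] [187 100  11  18 151] [[-61.5, -47.2, 53.9], [-63.9, -45.6, 58.3], [-66.4, -43.9, 62.6]]
w yellow [248.5 123.8] [246 117   6  15  76] [[-46.4, 9.1, 64.5], [-49.1, 9.9, 68.7], [-51.8, 10.8, 72.9]]
w red [293.2 102.1] [288  94  11  18 151] [[-62.7, 52.3, 53.0], [-65.1, 52.6, 57.4], [-67.6, 52.9, 61.8]]
w slot [  1.2   0.4 106.3]
s green [192.8 108.7] [187 100  11  18 151] [[-63.7, -51.9, 52.3], [-66.2, -50.2, 56.7], [-68.7, -48.4, 61.1]]
s yellow [248.5 123.8] [246 117   6  15  76] [[-48.0, 4.6, 63.4], [-50.6, 5.5, 67.6], [-53.3, 6.4, 71.8]]
s red [293.2 102.1] [288  94  11  18 151] [[-63.9, 48.3, 52.2], [-66.3, 48.6, 56.6], [-68.8, 48.9, 61.0]]
s slot [ -0.3  -4.9 105.3]
t 2.02 tip rel slot (down,y,in) mm [ -26.8   77.4 -210.8] F [-0.27 -0.59 -0.54] rot err deg [ 0.6 -0.8  0.2]
```

My picks came from a frame taken while the arm was still settling. That explains a shift of about 7 px, and the side-view pose agrees once it is allowed for. I'll restore that pose and move in over the slot.

Run:
```python
from st import *
np.save("pose.npy",[0.4848,0.1559,0.3447]); st()
```

```text
t 2.02 tip rel slot (down,y,in) mm [ -25.8   74.  -211.5] F [-0.26 -0.58 -0.55] rot err deg [ 0.1 -0.8 -0.5]
```

Request:
send_rows(
  deltas=[
    [0,0.1,-0.2,0.0,0,0,0],
    [0,0.18,-0.43,0.2,0,0,0],
    [0,0.18,-0.43,0.4,0,0,0],
    [0,0.18,-0.43,0.6,0,0,0],
    [0,0.18,-0.43,0.8,0,0,0],
    [0,0.18,-0.43,1,0,0,0],
    [0,0.18,-0.43,1,0,0,0],
    [0,0.18,-0.43,1,0,0,0],
    [0,0.18,-0.43,1,0,0,0],
    [0,0.18,-0.43,1,0,0,0],
  ],
)

```text
clock: 2.85
tcp_pos: [0.3892, 0.1812, 0.2427]
orientation: [-0.465, 2.524, 0.147]
contact_force: [0.3, 0.8, -0.7]
grip_width: -0.0004
```

Run:
```python
from st import *
f=r.grab_frame("wrist"); o,x=st(); cv2.imwrite("pics/w2.png",f["pixels"][:,:,::-1])
for k,m in masks(f["pixels"]).items():
    for c,b in blobs(m,(50,0,550,400)): print(k,c.round(1),b,[(onpanel(f,c,x,h,True)*1e3).round(1).tolist() for h in(-.005,0,.005)])
```

```text
t 2.9 tip rel slot (down,y,in) mm [ -10.3   53.7 -148.8] F [-1.01 -0.44  0.09] rot err deg [ 0.8 -1.8  0.6]
green [185.3 120.5] [178 110  14  22 224] [[-62.9, -51.9, 52.9], [-65.4, -50.2, 57.2], [-68.0, -48.4, 61.5]]
yellow [251.2 139.8] [248 132   7  18 109] [[-47.9, 4.1, 63.4], [-50.7, 4.9, 67.5], [-53.5, 5.7, 71.7]]
yellow [111.4 211.6] [105 194  15  37 257] [[-0.8, -128.8, 96.4], [-4.4, -125.8, 100.0], [-8.0, -122.7, 103.6]]
yellow [ 94.9 297. ] [ 72 287  44  29 298] [[69.3, -163.1, 145.5], [64.5, -159.6, 148.3], [59.8, -156.0, 151.1]]
red [306.4 116.6] [300 107  13  21 206] [[-63.1, 48.3, 52.8], [-65.7, 48.4, 57.1], [-68.2, 48.5, 61.4]]
```

View pics/w2.png

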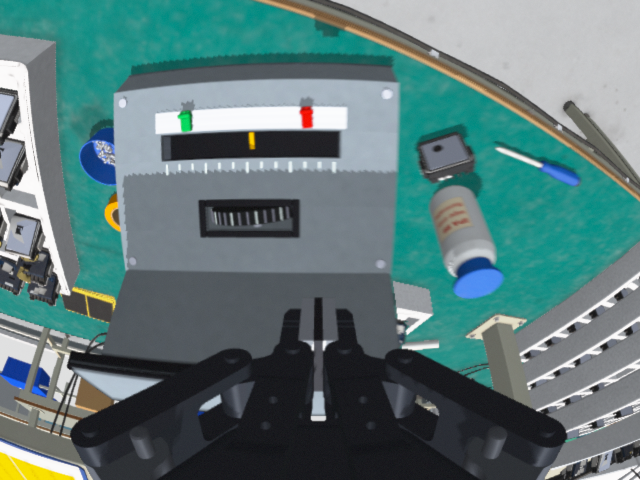

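Slot at (249,218) and fingertips at (318,305), still up and to the left. The move fell short, so I'll check the joints.

Run:
```python
from st import *
o,x=st(); print(o["joints"].round(3),o["qvel"].round(3))
```

```text
t 2.9 tip rel slot (down,y,in) mm [ -10.3   53.7 -148.8] F [-1.01 -0.44  0.09] rot err deg [ 0.8 -1.8  0.6]
[ 0.715 -0.28  -1.155  2.433 -0.673  0.296  2.023] [-0.203 -0.025  0.223  0.011  0.144  0.097 -0.179]
```

j4 is at its fold limit because I approached too close in. Going further toward the panel should unfold it.

Request:
send_rows(
  deltas=[
    [0,0.03,0,0.15,0,0,0],
    [0,0.05,0,0.3,0,0,0],
    [0,0.06,0,0.45,0,0,0],
    [0,0.06,-0.1,0.5,0,0,0],
    [0,0.06,-0.2,0.5,0,0,0],
    [0,0.06,-0.3,0.5,0,0,0],
    [0,0.06,-0.3,0.5,0,0,0],
  ],
)

```text
clock: 3.48
tcp_pos: [0.4135, 0.1551, 0.1995]
orientation: [-0.456, 2.573, 0.109]
contact_force: [0.1, -1.0, -0.5]
grip_width: -0.0003
```

Run:
```python
from st import *
o,x=st(); print(o["joints"].round(3),o["qvel"].round(3))
```

```text
t 3.48 tip rel slot (down,y,in) mm [   2.9   23.3 -107.1] F [ 0.49 -0.95  0.27] rot err deg [-0.4 -4.5  0.5]
[ 0.692 -0.012 -1.212  2.433  0.435  0.207  0.995] [-5.650e-01  4.050e-01  5.840e-01 -1.000e-03  2.183e+00 -1.100e-01
 -1.951e+00]
```

Request:
send_rows(
  deltas=[
    [0,0,0,0,0,0,0],
    [0,0,0,0,0,0,0],
    [0,0,0,0,0,0,0],
    [0,0,0,0,0,0,0],
  ],
)

```text
clock: 3.82
tcp_pos: [0.4126, 0.1543, 0.1995]
orientation: [-0.455, 2.573, 0.108]
contact_force: [-0.1, 0.6, -0.2]
grip_width: 0.0003
```

Run:
```python
from st import *
o,x=st(); print(o["joints"].round(3),o["qvel"].round(3))
```

```text
t 3.82 tip rel slot (down,y,in) mm [   3.8   22.8 -107.7] F [0.05 0.61 0.19] rot err deg [-0.5 -4.5  0.5]
[ 0.702 -0.015 -1.219  2.435  0.42   0.206  1.011] [ 0.024 -0.003 -0.007  0.004  0.019 -0.004 -0.012]
```

Request:
send_rows(
  deltas=[
    [0,-0.005,0,0.05,0,-0.004,0],
    [0,-0.01,-0.02,0.1,0,-0.008,0],
    [0,-0.02,-0.04,0.15,0,-0.012,0],
    [0,-0.025,-0.06,0.2,0,-0.016,0],
    [0,-0.025,-0.08,0.25,0,-0.02,0],
    [0,-0.025,-0.08,0.3,-0.002,-0.025,0.003],
    [0,-0.025,-0.08,0.35,-0.002,-0.025,0.003],
    [0,-0.025,-0.08,0.4,-0.002,-0.025,0.003],
    [0,-0.025,-0.08,0.4,-0.002,-0.025,0.003],
    [0,-0.025,-0.08,0.4,-0.002,-0.025,0.003],
    [0,-0.025,-0.08,0.4,-0.002,-0.025,0.003],
  ],
)

```text
clock: 4.73
tcp_pos: [0.4603, 0.1566, 0.155]
orientation: [-0.434, 2.51, 0.131]
contact_force: [-0.3, -0.3, 1.0]
grip_width: 0.0001
```

Run:
```python
from st import *
f=r.grab_frame("wrist"); cv2.imwrite("pics/w3.png",f["pixels"][:,:,::-1]); 
o,x=st(); print(o["joints"].round(3),o["qvel"].round(3))
```

```text
t 4.78 tip rel slot (down,y,in) mm [ -9.1   8.7 -45.1] F [0.27 0.13 0.16] rot err deg [-0.2 -0.6 -0.1]
[ 0.732  0.454 -1.409  2.435  1.651  0.547 -0.079] [ 0.002 -0.006  0.004 -0.     0.011  0.005 -0.006]
```

View pics/w3.png

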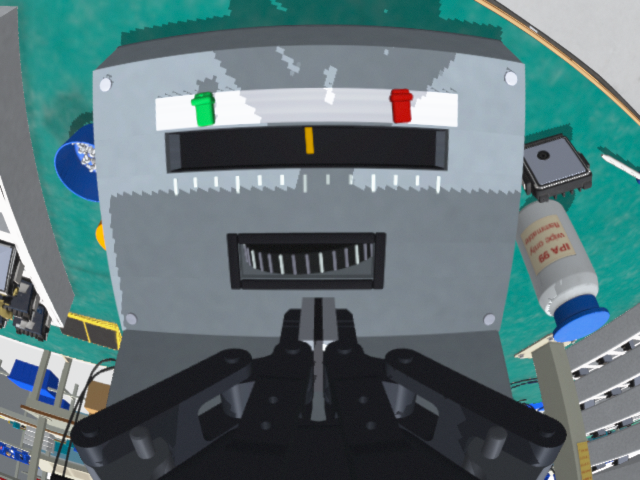

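The tip is about 45 mm above the slot. In view: slot (306,262), wheel ribs inside it, pointer (310,140), green (204,108), red (402,106). I'll move closer and straighten.

Request:
send_rows(
  deltas=[
    [0,0.02,0,0.03,0,0,0],
    [0,0.04,0.01,0.06,0,0,0],
    [0,0.06,0.02,0.09,0,-0.002,0],
    [0,0.06,0.03,0.12,0,-0.003,0],
    [0,0.06,0.03,0.14,0,-0.003,0],
    [0,0.06,0.03,0.14,0,-0.003,0],
    [0,0.06,0.03,0.14,0,-0.003,0],
  ],
)

```text
clock: 5.37
tcp_pos: [0.4679, 0.1638, 0.1341]
orientation: [-0.433, 2.505, 0.133]
contact_force: [-0.6, 0.4, -0.2]
grip_width: 0.0
```

Run:
```python
from st import *
o,x=st(); print(o["joints"].round(3),o["qvel"].round(3))
```

```text
t 5.37 tip rel slot (down,y,in) mm [ -4.7  13.2 -22.4] F [ 0.44  0.58 -0.11] rot err deg [-0.2 -0.4 -0.1]
[ 0.673  0.59  -1.409  2.435  1.752  0.684 -0.143] [ 0.003 -0.007 -0.003 -0.001  0.001 -0.001  0.   ]
```

Request:
send_rows(
  deltas=[
    [0,0.01,0,0,0,0.009,0],
    [0,0.03,0,0.01,0,0.018,0],
    [0,0.04,0,0.02,0,0.018,0],
    [0,0.04,0,0.02,0,0.018,0],
    [0,0.04,0,0.02,0,0.018,0],
  ],
)

```text
clock: 5.78
tcp_pos: [0.4648, 0.1626, 0.128]
orientation: [-0.442, 2.56, 0.122]
contact_force: [-0.5, 0.2, -0.7]
grip_width: -0.0001
```

Run:
```python
from st import *
o,x=st(); print(o["joints"].round(3),o["qvel"].round(3))
```

```text
t 5.78 tip rel slot (down,y,in) mm [  2.1  13.1 -19.4] F [0.74 0.37 0.39] rot err deg [-0.2 -3.6 -0.1]
[ 0.658  0.581 -1.387  2.41   1.642  0.662 -0.046] [ 0.001  0.004 -0.004  0.002 -0.005 -0.001  0.006]
```

Request:
send_rows(
  deltas=[
    [0,-0.01,0,0.014,0,0,0],
    [0,-0.01,0,0.028,0,0,0],
    [0,-0.01,0,0.034,0,0,0],
    [0,-0.01,0,0.034,0,0,0],
  ],
)

```text
clock: 6.12
tcp_pos: [0.4685, 0.1643, 0.1241]
orientation: [-0.442, 2.561, 0.123]
contact_force: [-0.3, 0.1, 0.3]
grip_width: 0.0001
```

Request:
send_rows(
  deltas=[
    [0,0,0,0.007,0,0,0],
    [0,0,0,0.007,0,0,0],
  ],
)

```text
clock: 6.28
tcp_pos: [0.4691, 0.1644, 0.1233]
orientation: [-0.442, 2.561, 0.123]
contact_force: [0.1, 1.1, 0.9]
grip_width: 0.0001
```

Request:
send_rows(
  deltas=[
    [0,0,0,0.007,0,0,0],
    [0,0,0,0.007,0,0,0],
  ],
)

```text
clock: 6.45
tcp_pos: [0.4697, 0.1646, 0.1225]
orientation: [-0.442, 2.561, 0.123]
contact_force: [0.1, -0.5, 0.7]
grip_width: 0.0001
```

Run:
```python
from st import *
for i in range(3): r.grab_frame("side"); o,x=st()
print(o["joints"].round(3))
```

```text
t 6.5 tip rel slot (down,y,in) mm [  1.   13.3 -11.8] F [-0.61 -0.68 -0.37] rot err deg [-0.2 -3.6 -0.1]
t 6.55 tip rel slot (down,y,in) mm [  1.   13.3 -11.9] F [-0.15 -0.73  0.02] rot err deg [-0.2 -3.6 -0.1]
t 6.6 tip rel slot (down,y,in) mm [  1.   13.3 -11.9] F [0.49 0.89 0.52] rot err deg [-0.2 -3.6 -0.1]
[ 0.637  0.602 -1.368  2.402  1.663  0.675 -0.057]
```

Request:
send_rows(
  deltas=[
    [0,0,0,0.007,0,0,0],
    [0,0,0,0.007,0,0,0],
  ],
)

```text
clock: 6.77
tcp_pos: [0.4702, 0.1648, 0.1217]
orientation: [-0.442, 2.561, 0.123]
contact_force: [-1.2, -0.9, 2.5]
grip_width: 0.0002
```

Request:
send_rows(
  deltas=[
    [0,0,0,0.007,0,0,0],
    [0,0,0,0.007,0,0,0],
  ],
)

```text
clock: 6.93
tcp_pos: [0.4707, 0.1651, 0.1208]
orientation: [-0.442, 2.56, 0.123]
contact_force: [-0.9, -0.1, 1.9]
grip_width: -0.0001
```

Request:
send_rows(
  deltas=[
    [0,0,0,0.007,0,0,0],
    [0,0,0,0.007,0,0,0],
  ],
)

```text
clock: 7.1
tcp_pos: [0.4713, 0.1653, 0.1199]
orientation: [-0.442, 2.56, 0.123]
contact_force: [-1.4, -0.9, 3.6]
grip_width: -0.0003
```

Run:
```python
from st import *
for i in range(3): f=r.grab_frame("wrist"); o,x=st()
cv2.imwrite("pics/w4.png",f["pixels"][:,:,::-1])
```

```text
t 7.15 tip rel slot (down,y,in) mm [ 1.  13.4 -8.7] F [-0.7   0.18 -2.47] rot err deg [-0.1 -3.6 -0.1]
t 7.2 tip rel slot (down,y,in) mm [ 1.  13.4 -8.8] F [-0.1  -0.7  -3.58] rot err deg [-0.1 -3.6 -0.1]
t 7.25 tip rel slot (down,y,in) mm [ 1.1 13.4 -8.8] F [-0.67 -0.09 -3.61] rot err deg [-0.1 -3.6 -0.1]
```

Contact is felt at in≈-11 mm, now about 3.3 N. First stroke: 25 mm toward -y, then lift off.

Request:
send_rows(
  deltas=[
    [0,0,-0.02,0.003,0,0,0],
    [0,0,-0.04,0.003,0,0,0],
    [0,0,-0.06,0.003,0,0,0],
    [0,0,-0.08,0.003,0,0,0],
    [0,0,-0.1,0.003,0,0,0],
    [0,0,-0.12,0.003,0,0,0],
    [0,0,-0.14,0.005,0,0,0],
    [0,0,-0.16,0.008,0,0,0],
  ],
)

```text
clock: 7.92
tcp_pos: [0.4798, 0.1419, 0.1186]
orientation: [-0.441, 2.561, 0.121]
contact_force: [-1.8, 0.9, 3.7]
grip_width: -0.0004
```

```bash
cat > look.py <<'E'
from st import *
def look(name):
    f=r.grab_frame("wrist"); o,x=st(); cv2.imwrite(f"pics/{name}.png",f["pixels"][:,:,::-1])
    for k,m in masks(f["pixels"]).items():
        for c,b in blobs(m,(50,0,600,240)):
            if b[4]>60: print(k,c.round(1),b,[(onpanel(f,c,x,h,True)*1e3).round(1).tolist() for h in(-.005,0,.005)])
E
python3 - <<'E'
from look import *
look("w5")
E
```

```text
t 7.97 tip rel slot (down,y,in) mm [  1.9 -12.3  -7.4] F [-0.41  0.38 -2.7 ] rot err deg [-0.3 -3.7 -0.2]
green [227.  125.3] [212 105  28  43 913] [[-63.3, -50.8, 52.6], [-65.8, -49.6, 56.9], [-68.3, -48.3, 61.3]]
yellow [325.5 167.3] [320 151  12  34 334] [[-47.4, -8.2, 63.7], [-50.4, -8.2, 67.7], [-53.4, -8.3, 71.8]]
red [463.8 127.5] [451 109  27  40 814] [[-63.6, 54.0, 52.4], [-66.1, 52.0, 56.8], [-68.6, 50.0, 61.1]]
```

Pointer went from about +4.5 to -8 mm with forces below 4 N, slipping a little. Two more strokes, the first a bit deeper and longer.

Request:
send_rows(
  deltas=[
    [0,0,0,-0.06,0,0,0],
    [0,0,0.1,-0.06,0,0,0],
    [0,0,0.19,-0.06,0,0,0],
    [0,0,0.19,-0.03,0,0,0],
    [0,0,0.19,-0.01,0,0,0],
    [0,-0.003,0.19,-0.001,0,0,0],
    [0,-0.004,0.17,-0.001,0,0,0],
    [0,-0.005,0.14,-0.001,0,0,0],
    [0,-0.006,0.11,-0.001,0,0,0],
    [0,-0.006,0.08,-0.001,0,0,0],
    [0,-0.006,0.05,-0.001,0,0,0],
    [0,-0.006,0.02,0.001,0,0,0],
    [0,-0.006,0.0,0.003,0,0,0],
    [0,-0.006,-0.02,0.006,0,0,0],
    [0,-0.006,-0.02,0.006,0,0,0],
  ],
)

```text
clock: 9.22
tcp_pos: [0.4821, 0.1387, 0.1181]
orientation: [-0.44, 2.562, 0.12]
contact_force: [-1.4, -0.7, 1.7]
grip_width: -0.0002
```

Run:
```python
from look import *
look("w6")
```

```text
t 9.27 tip rel slot (down,y,in) mm [  1.  -15.2  -6.5] F [-0.41 -1.64 -3.  ] rot err deg [-0.3 -3.7 -0.2]
green [236.4 123.2] [220 103  30  43 959] [[-63.3, -50.1, 52.6], [-65.8, -49.0, 57.0], [-68.2, -47.9, 61.4]]
yellow [293.9 170.4] [287 153  15  36 342] [[-45.9, -25.4, 64.8], [-48.9, -25.1, 68.8], [-52.0, -24.7, 72.8]]
red [473.9 126.5] [461 108  27  40 838] [[-63.6, 54.8, 52.4], [-66.1, 52.6, 56.8], [-68.6, 50.4, 61.1]]
```

Request:
send_rows(
  deltas=[
    [0,0,0,-0.066,0,0,0],
    [0,0,0.1,-0.066,0,0,0],
    [0,0,0.21,-0.066,0,0,0],
    [0,0,0.21,-0.036,0,0,0],
    [0,0,0.21,-0.016,0,0,0],
    [0,0,0.21,-0.007,0,0,0],
    [0,0,0.19,-0.007,0,0,0],
    [0,0,0.16,-0.007,0,0,0],
    [0,0,0.13,-0.007,0,0,0],
    [0,0,0.1,-0.007,0,0,0],
    [0,0,0.07,-0.007,0,0,0],
    [0,0,0.04,-0.005,0,0,0],
    [0,0,0.02,-0.003,0,0,0],
    [0,0,0.0,0,0,0,0],
    [0,0,0.0,0,0,0,0],
  ],
)

```text
clock: 10.52
tcp_pos: [0.4821, 0.1386, 0.1181]
orientation: [-0.44, 2.562, 0.12]
contact_force: [-1.9, -1.8, 2.7]
grip_width: -0.0
```

Run:
```python
from look import *
look("w7")
```

```text
t 10.57 tip rel slot (down,y,in) mm [  1.1 -15.3  -6.5] F [ 0.92 -2.84 -3.02] rot err deg [-0.3 -3.7 -0.2]
green [236.4 123.4] [220 103  30  43 963] [[-63.3, -50.2, 52.6], [-65.8, -49.0, 57.0], [-68.3, -47.9, 61.3]]
yellow [256.4 177.6] [249 160  16  36 322] [[-43.7, -41.8, 66.3], [-46.8, -40.9, 70.3], [-49.9, -40.0, 74.2]]
red [473.9 126.7] [461 108  28  40 842] [[-63.6, 54.8, 52.4], [-66.1, 52.6, 56.8], [-68.5, 50.4, 61.1]]
```

Request:
send_rows(
  deltas=[
    [0,0,0,-0.07,0,0,0],
    [0,0,-0.05,-0.11,0,0,0],
    [0,0,-0.14,-0.12,0,0,0],
    [0,0,-0.22,-0.12,0,0,0],
    [0,0,-0.22,-0.12,0,0,0],
    [0,0,-0.22,-0.12,0,0,0],
  ],
)

```text
clock: 11.07
tcp_pos: [0.4842, 0.1053, 0.1338]
orientation: [-0.439, 2.562, 0.121]
contact_force: [0.7, 0.2, -0.4]
grip_width: 0.0002
```

Run:
```python
from look import *
look("w8")
i=cv2.imread("pics/w8.png")[60:260,180:480]; cv2.imwrite("pics/w8c.png",cv2.resize(i,None,fx=2.5,fy=2.5))
```

```text
t 11.12 tip rel slot (down,y,in) mm [ -0.4 -46.7 -24.7] F [-0.14 -0.24 -1.27] rot err deg [-0.2 -3.6 -0.1]
green [317.8 121.8] [305 103  24  39 744] [[-63.3, -47.3, 52.6], [-65.7, -47.3, 57.0], [-68.2, -47.3, 61.4]]
yellow [326.2 172. ] [320 156  14  33 282] [[-43.5, -43.4, 66.5], [-46.6, -43.5, 70.4], [-49.6, -43.6, 74.4]]
yellow [161.8 234.8] [145 229  31  11 274] [[-19.1, -128.7, 83.6], [-22.8, -126.4, 87.1], [-26.6, -124.1, 90.6]]
red [518.1 132. ] [507 116  24  34 607] [[-63.6, 56.8, 52.4], [-66.0, 53.9, 56.8], [-68.5, 51.0, 61.2]]
```

View pics/w8c.png

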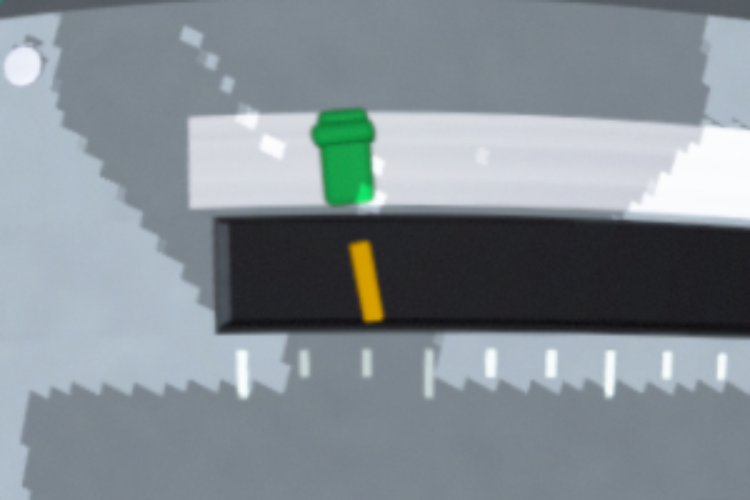

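The pointer leans; its lower end is at crop (360,243) and the green clip's middle is at about (346,165). I'll compare console y at the pointer's lower end.

```bash
cat >> look.py <<'E'
def align(f,x):
    m=masks(f["pixels"]); out={}
    for k in("yellow","green"):
        b=max((b for c,b in blobs(m[k],(200,60,440,225))),key=lambda b:b[4]); v0,v1=b[1],b[1]+b[3]
        rows=range(v0+1,v0+6) if k=="yellow" else range(v0+2,v1-2)
        for h in((-.006,0) if k=="yellow" else (.004,.009)):
            ys=[]
            for v in rows:
                u=np.flatnonzero(m[k][v,b[0]:b[0]+b[2]])+b[0]
                if len(u): ys.append(onpanel(f,((u.min()+u.max())/2,v),x,h,True)[1]*1e3)
            print(k,h,"y mm",np.round(np.mean(ys),2),"per row",np.round(ys[::6] if k=="green" else ys,1))
E
python3 - <<'E'
from look import *
f=r.grab_frame("wrist"); o,x=st(); align(f,x)
E
```

```text
t 11.17 tip rel slot (down,y,in) mm [ -0.5 -46.2 -24.7] F [ 0.02 -0.04 -0.17] rot err deg [-0.1 -3.6 -0.1]
yellow -0.006 y mm -44.65 per row [-44.8 -44.6 -44.6 -44.6 -44.6]
yellow 0 y mm -44.69 per row [-44.9 -44.6 -44.6 -44.6 -44.7]
green 0.004 y mm -47.43 per row [-47.9 -48.  -47.7 -47.3 -47.1 -46.9]
green 0.009 y mm -47.38 per row [-47.9 -47.9 -47.7 -47.3 -47.1 -46.9]
```

The pointer's lower end is at y≈-44.7 and green at ≈-47.4, so about 2.7 mm (3.6 mm of rim) is left. One short stroke, then back to the viewing spot.

Request:
send_rows(
  deltas=[
    [0,0,0.12,0,0,0,0],
    [0,0.005,0.23,0,0,0,0],
    [0,0.01,0.33,0.02,0,0,0],
    [0,0.01,0.33,0.06,0,0,0],
    [0,0.01,0.33,0.09,0,0,0],
    [0,0.01,0.33,0.105,0,0,0],
    [0,0.01,0.33,0.113,0,0,0],
    [0,0.01,0.32,0.113,0,0,0],
    [0,0.01,0.31,0.113,0,0,0],
    [0,0.01,0.3,0.113,0,0,0],
    [0,0.01,0.295,0.113,0,0,0],
    [0,0.01,0.295,0.113,0,0,0],
    [0,0.01,0.295,0.06,0,0,0],
    [0,0.005,0.28,0.02,0,0,0],
    [0,0,0.18,0,0,0,0],
    [0,0,0.08,0,0,0,0],
    [0,0,0,0,0,0,0],
    [0,0,0,0,0,0,0],
    [0,0,0,0,0,0,0],
  ],
)

```text
clock: 12.75
tcp_pos: [0.4841, 0.1045, 0.1335]
orientation: [-0.438, 2.562, 0.12]
contact_force: [-0.1, -0.5, 0.5]
grip_width: 0.0002
```

Run:
```python
from look import *
f=r.grab_frame("wrist"); o,x=st(); align(f,x); cv2.imwrite("pics/w9.png",f["pixels"][:,:,::-1])
```

```text
t 12.8 tip rel slot (down,y,in) mm [ -0.1 -47.2 -24.7] F [ 0.46  0.21 -0.29] rot err deg [-0.2 -3.7 -0.2]
yellow -0.006 y mm -49.42 per row [-49.4 -49.4 -49.4 -49.4 -49.4]
yellow 0 y mm -49.34 per row [-49.3 -49.3 -49.3 -49.3 -49.3]
green 0.004 y mm -47.2 per row [-47.6 -47.6 -47.8 -47.2 -47.  -46.7]
green 0.009 y mm -47.2 per row [-47.6 -47.6 -47.8 -47.2 -47.  -46.8]
```

That overshot by about 2.2 mm (4.7 mm moved instead of 2.7). A short stroke back toward +y.

Request:
send_rows(
  deltas=[
    [0,0,0.12,0,0,0,0],
    [0,0.005,0.23,0,0,0,0],
    [0,0.01,0.3,0.02,0,0,0],
    [0,0.01,0.3,0.06,0,0,0],
    [0,0.01,0.3,0.09,0,0,0],
    [0,0.01,0.3,0.105,0,0,0],
    [0,0.01,0.3,0.113,0,0,0],
    [0,0.01,0.307,0.113,0,0,0],
    [0,0.01,0.315,0.113,0,0,0],
    [0,0.01,0.322,0.113,0,0,0],
    [0,0.01,0.322,0.113,0,0,0],
    [0,0.01,0.322,0.06,0,0,0],
    [0,0.01,0.322,0.02,0,0,0],
    [0,0,0.2,0,0,0,0],
    [0,0,0.1,0,0,0,0],
    [0,0,0,0,0,0,0],
    [0,0,0,0,0,0,0],
    [0,0,0,0,0,0,0],
  ],
)

```text
clock: 14.3
tcp_pos: [0.4842, 0.1052, 0.1339]
orientation: [-0.439, 2.561, 0.122]
contact_force: [-0.1, -0.1, -0.1]
grip_width: -0.0001
```

Run:
```python
from look import *
f=r.grab_frame("wrist"); o,x=st(); align(f,x); cv2.imwrite("pics/w10.png",f["pixels"][:,:,::-1])
i=cv2.imread("pics/w10.png")[60:260,180:480]; cv2.imwrite("pics/w10c.png",cv2.resize(i,None,fx=2.5,fy=2.5))
```

```text
t 14.35 tip rel slot (down,y,in) mm [ -0.5 -46.6 -24.8] F [-0.5   0.6   0.04] rot err deg [-0.2 -3.6 -0.2]
yellow -0.006 y mm -49.18 per row [-49.  -49.2 -49.2 -49.2 -49.2]
yellow 0 y mm -49.09 per row [-48.9 -49.1 -49.1 -49.1 -49.1]
green 0.004 y mm -47.21 per row [-47.6 -47.6 -47.6 -47.2 -46.8 -46.8]
green 0.009 y mm -47.19 per row [-47.6 -47.6 -47.6 -47.2 -46.8 -46.8]
```

View pics/w10c.png

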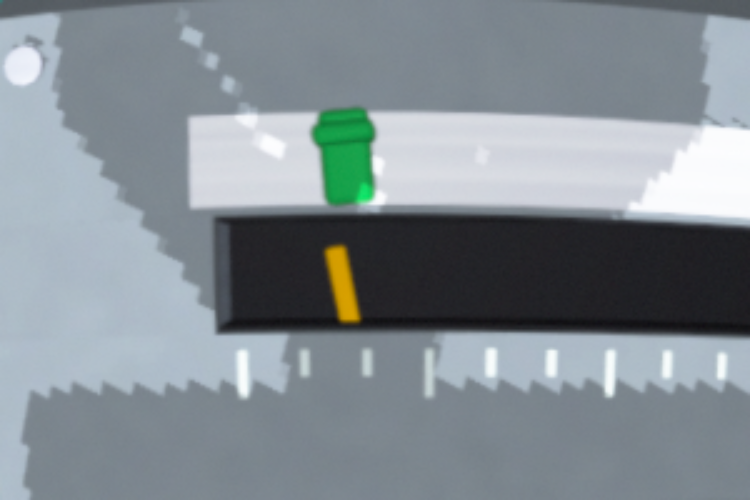

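Only +0.25 mm. Together the two strokes suggest a constant pull of about -1.7 mm from pressing, plus roughly 77% transfer. For +2 mm I need a stroke of about 6.3 mm.

Request:
send_rows(
  deltas=[
    [0,0,0.12,0,0,0,0],
    [0,0.005,0.23,0,0,0,0],
    [0,0.01,0.3,0.02,0,0,0],
    [0,0.01,0.3,0.06,0,0,0],
    [0,0.01,0.3,0.09,0,0,0],
    [0,0.01,0.3,0.105,0,0,0],
    [0,0.01,0.3,0.113,0,0,0],
    [0,0.01,0.31,0.113,0,0,0],
    [0,0.01,0.32,0.113,0,0,0],
    [0,0.01,0.33,0.113,0,0,0],
    [0,0.01,0.342,0.113,0,0,0],
    [0,0.01,0.342,0.113,0,0,0],
    [0,0.01,0.342,0.06,0,0,0],
    [0,0.01,0.342,0.02,0,0,0],
    [0,0,0.2,0,0,0,0],
    [0,0,0.1,0,0,0,0],
    [0,0,0,0,0,0,0],
    [0,0,0,0,0,0,0],
    [0,0,0,0,0,0,0],
  ],
)

```text
clock: 15.93
tcp_pos: [0.4841, 0.1056, 0.1339]
orientation: [-0.44, 2.561, 0.123]
contact_force: [-0.6, 0.0, 0.2]
grip_width: -0.0001
```

Run:
```python
from look import *
f=r.grab_frame("wrist"); o,x=st(); align(f,x); cv2.imwrite("pics/w11.png",f["pixels"][:,:,::-1])
i=cv2.imread("pics/w11.png")[60:260,180:480]; cv2.imwrite("pics/w11c.png",cv2.resize(i,None,fx=2.5,fy=2.5))
```

```text
t 15.98 tip rel slot (down,y,in) mm [ -0.5 -46.2 -24.8] F [ 0.48  0.53 -0.41] rot err deg [-0.1 -3.6 -0.1]
yellow -0.006 y mm -46.59 per row [-46.7 -46.7 -46.7 -46.4 -46.4]
yellow 0 y mm -46.58 per row [-46.7 -46.7 -46.7 -46.4 -46.4]
green 0.004 y mm -47.2 per row [-47.4 -47.7 -47.7 -47.3 -46.8 -46.6]
green 0.009 y mm -47.18 per row [-47.4 -47.6 -47.6 -47.2 -46.8 -46.6]
```

Pointer end is at -46.6 and green at -47.2, within 0.6 mm. I'll view it, then withdraw.

View pics/w11c.png

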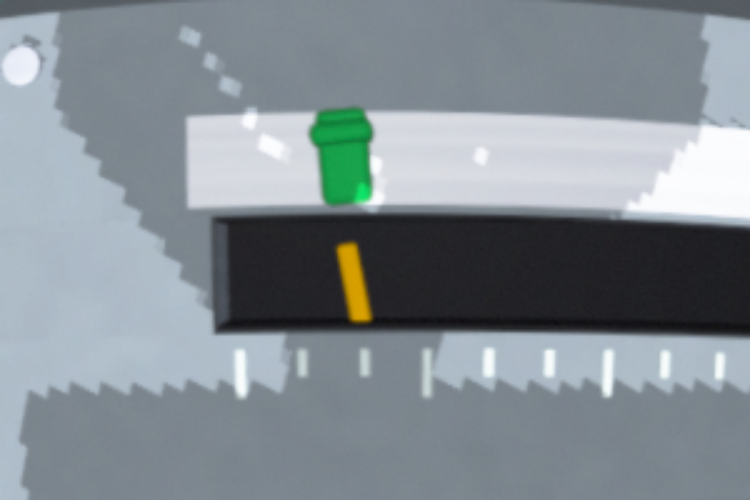

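Request:
send_rows(
  deltas=[
    [0,0,0.03,-0.05,0,0,0],
    [0,0,0.06,-0.12,0,0,0],
    [0,0,0.1,-0.2,0,0,0],
    [0,0,0.15,-0.28,0,0,0],
    [0,0,0.2,-0.36,0,0,0],
    [0,0,0.25,-0.42,0,0,0],
    [0,0,0.25,-0.45,0,0,0],
    [0,0,0.25,-0.45,0,0,0],
    [0,0,0.25,-0.45,0,0,0],
  ],
)

```text
clock: 16.73
tcp_pos: [0.4381, 0.1301, 0.1916]
orientation: [-0.444, 2.56, 0.121]
contact_force: [0.5, 0.7, 0.0]
grip_width: -0.0001
```

Run:
```python
from look import *
look("w12"); f=r.grab_frame("side"); i=f["pixels"][195:425,205:475,::-1]
cv2.imwrite("pics/s2.png",cv2.resize(i,None,fx=2.6,fy=2.6,interpolation=cv2.INTER_CUBIC))
```

```text
t 16.78 tip rel slot (down,y,in) mm [ -4.7  -8.6 -91.9] F [ 0.03  0.38 -0.06] rot err deg [-0.2 -3.6 -0.1]
green [255.8 125.8] [246 113  18  27 371] [[-63.2, -49.6, 52.7], [-65.7, -48.7, 57.0], [-68.3, -47.9, 61.3]]
yellow [263.5 162.1] [259 151  10  23 146] [[-43.3, -44.6, 66.6], [-46.2, -43.9, 70.7], [-49.2, -43.1, 74.7]]
yellow [147.5 224.8] [134 213  28  27 455] [[-9.7, -131.8, 90.2], [-13.3, -129.3, 93.8], [-16.9, -126.8, 97.3]]
red [410.4 126.3] [402 114  17  26 347] [[-63.5, 52.5, 52.4], [-66.0, 51.2, 56.8], [-68.5, 50.0, 61.1]]
```

View pics/w12.png

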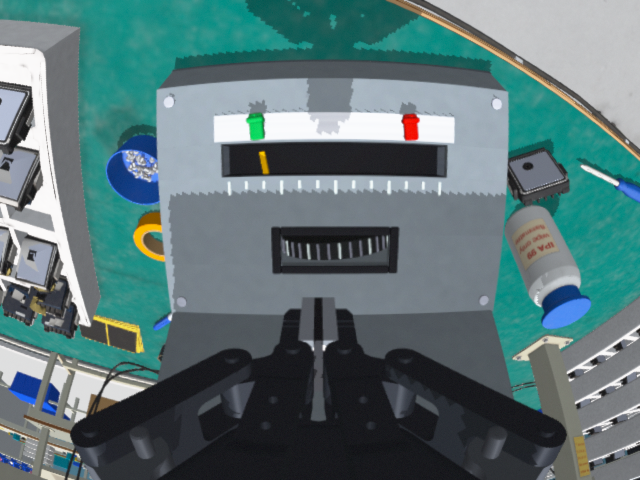

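View pics/s2.png

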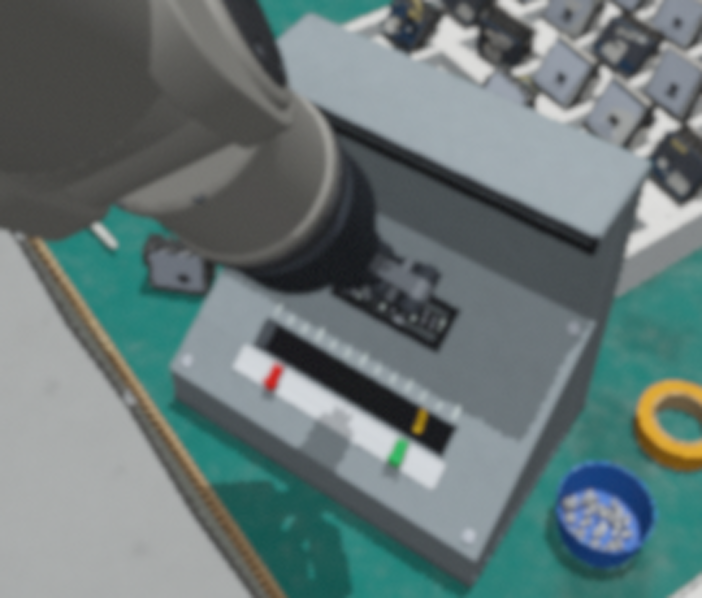

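The crop shows the pointer's lower end at (347,243) under the clip's middle at (343,165). The wide views show the hand clear and everything standing where it was. One numeric cross-check from the side camera, since the pointer is recessed and the clip raised.

Run:
```python
from look import *
f=r.grab_frame("side"); o,x=st(); m=masks(f["pixels"])
for k,hs in(("yellow",(-.01,-.006,0)),("green",(.0,.005,.009)),("red",(0,.005,.009))):
    for c,b in blobs(m[k],(290,320,385,395)):
        v0=b[1]+b[3]-3; mm=m[k][v0:v0+3,b[0]:b[0]+b[2]]; uv=np.argwhere(mm)[:,::-1].mean(0)+[b[0],v0] if k=="yellow" else c
        print(k,uv.round(1),[(onpanel(f,uv,x,h)*1e3).round(1).tolist() for h in hs])
```

```text
t 16.88 tip rel slot (down,y,in) mm [ -4.6  -8.6 -91.7] F [-0.2  -0.48 -0.09] rot err deg [-0.1 -3.7 -0.1]
yellow [365.5 359.8] [[-45.8, -48.6, 58.8], [-47.8, -49.6, 62.3], [-50.8, -51.0, 67.5]]
green [357.5 369.1] [[-66.7, -46.4, 56.3], [-69.1, -47.7, 60.8], [-71.0, -48.7, 64.3]]
red [309.9 340. ] [[-66.9, 50.8, 56.2], [-69.3, 48.9, 60.6], [-71.2, 47.4, 64.2]]
```

The two cameras bracket zero: wrist +0.6 mm, side about -1 mm at roughly 1.6 mm per pixel. The wheel is set, so I'm handing in.

```bash
python3 -c "
from bench import r
print(r.hand_in())"
```

```text
the job is handed in; nothing more can be done
None
```

The yellow pointer now stands in line with the green marker, and I handed the job in at about 17 s. I rolled the wheel with the shut fingertips: three long strokes, then three short ones to trim it, because the first trim stroke overshot by about 2 mm.

- **Alignment:** the last close wrist view, from nearly square above the marker, put the pointer's lower end at y −46.6 mm and the green marker at −47.2 mm.
- **Disagreement:** the coarser side camera put the pointer about 1 to 1.5 mm to the other side of green. I trusted the closer wrist view.
- **Force:** the wheel needed about 3–4 N, and every reading taken while pressing was below 5 N. The short trim strokes had no reading while pressing, but went no deeper than the long ones.
- **Hand and surroundings:** the hand is about 90 mm off the panel and touching nothing. The things around the console look unmoved in the pictures; I did not measure their positions.

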